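# Seat the movement vice in its bench nest

### The job

Mind the lamp cable that hangs across above the bench: take the hand over it, not through it. Pick up the small grey movement vice and lower it (do not drop it) into the pocket of the blue bench nest, so that it sits flat and square on the pocket floor with its black screw knob lying in the narrow notch. Let go of it there, and leave the oil cup stand where it is.

Things in the scene. Friction and masses are not known exactly. Their poses are not given: they have to be found in the camera images.
- vice: Loose grey movement vice, brass jaws, black knob at its -y end, 0.11 kg. Origin: centre of underside. Sizes in mm: 28 wide (x), 72 long (y -36..36), 24 high. Foot: 26 wide, 7 high, y -24..36. Jaw blocks to grip across x from above, 28 wide: middle (y -7..4, z 8..24) and end (y 26..36, z 7..24). Jaw and screw are fixed. Starts upright on the bench (z = 0), yaw within 0.5 rad of 0.
- vice_screw (a point): Centre of the vice's black screw knob (13 mm diameter), at (0, -32, 13) mm in the vice's frame; it moves with the vice.
- nest: Blue fixed holder, 74 x 124 mm, walls 16 high, with a keyhole-shaped pocket. Origin: on the bench under the spot where the vice's origin belongs, with the vice's axes along the nest's. Pocket: black floor at z 6, wall tops at z 16; x -19..19, y -29..41 (about 5 mm free each side of the vice); notch for the knob 24 wide, on from its -y end to y -45. Yaw within 0.4 rad of 0.
- oil_cups: Bystander: loose wooden oil cup stand with four coloured caps (red, blue, green, yellow), 30 x 82 x 24 mm, origin at the centre of its underside. To be left where it stands.
- cable (a point): A point on the fixed black lamp cable, 20 mm thick, which hangs over the bench from front to back, 0.45 to 0.51 m above it; seen from above it passes (x, y) = (0.2, -0.26), (0.3, -0.18), (0.55, -0.17), (0.8, -0.22) m. Vice and nest lie on its +y side. If the hand starts on its -y side, lift it until the fingertips are 0.55 m above the bench, then cross, then come down.
There are look-alikes about, which are no part of the job. Leave any orange look-alike of the vice alone.

How it is judged:
By the outcome, as a careful person would: the job done as asked, in the order asked, and still so for the second after the job is handed in, with the robot touching nothing.
It also fails if it takes over 42 s, if anything falls off the work surface, if the arm or the gripper's body presses on something with over 40 N, if the wrist force passes 120 N, or if a joint passes its speed limit or range.

### The arm

A 6-joint arm with a two-finger parallel gripper is mounted at the origin on a cart in front of the work surface, level with it; the furniture and walls round the work are solid. World frame = base frame: x ahead of the robot, y to its left, z up, the work surface at z = 0. Lengths are in m, angles in rad, forces in N, time in s.
With the tool pointing down it reaches from about 0.225 to 0.875 m from the base axis. Payload 3.4 kg.
Tool frame: the origin (TCP) lies at the very end of the fingers, on their centre line; the grasp point (between the pads) lies 19 mm behind it (manip.pinch_z is the distance from the TCP to the grasp point, in m); z points along the fingers, y is the line along which they close (so a half turn about z gives the same grasp; the last joint's range is limited). The gripper opens to 85 mm and grips with 20 to 120 N. Pads are 22 mm wide; open, the fingers measure 114 mm over their backs; the gripper's body (76 mm by 85 mm) begins 54 mm behind the grasp point. The pads swing forward as they close: fully open they stand 13 mm farther back than shut.
Start: joints at [-0.121, 0.276, 1.505, -0, 1.361, -0.121], TCP at [0.575, -0, 0.231] pointing down, gripper open.
Joint ranges: [-2.89, 2.89], [-0.75, 2.08], [0.22, 2.7], [-1.18, 4.32], [0.11, 2.71], [-2.7, 2.7]. Speed limits (rad/s): [2.57, 2.57, 3.14, 3.14, 3.14, 3.14].

### API

Orientations are given as a unit quaternion [w, x, y, z].
In Python, from rig import manip gives the robot as it stands. The module is installed in compiled form; this text tells all that it offers.
- The arm moves only by the shell command python3 -m jog 'ROWS' [FORCE]. ROWS is JSON, a list of rows, each an object of numbers: "dx", "dy", "dz": the shift along the tool's x, y, z each as a share of 25 cm, from -1 to 1; "ax", "ay", "az": the turn, a rotation vector about the tool's x, y, z each as a share of 90 degrees, from -1 to 1; "grip": the opening, from -1 (shut) to 1 (fully open), so that 0 is half open. A call has 1 to 5 rows; each row is the pose to reach, as a shift and turn from the pose commanded when the call began, along the tool's axes at that moment; what a row does not reach only later rows make up. A row lasts 1/12 s, in which the tool goes at most 41.7 mm and 7.16 degrees, less where a joint would pass 70% of its speed; a pose out of reach is approached as far as the arm can. A call with a number of a shift or a turn outside -1 to 1 is refused whole. A call with a gripper value outside its range is refused whole. The fingers move at their own pace and stop on an object; FORCE is the grip in N (left out, the last holds). Time passes only in rows, so rows that repeat a pose let the fingers close. It gives the time, the measured TCP pose, the force, the opening and the grip force at its end, in the units of the state.
- manip.get_state(): the state, without advancing time (a new reading comes with each control period).
- manip.get_image(name): name is "scene" or "side" or "wrist"; returns a dict with "img" (384x512x3 uint8, red, green, blue), "mtx" (3x3 intrinsics, pixels), "world_to_cam" (4x4, takes a point from world to camera coordinates); the wrist camera has in their place "T_tool_cam" (4x4, takes a point from camera to tool coordinates, whose origin is the TCP and whose axes are the flange's). Camera axes: x right, y down, z forward; pixel columns grow to the right and rows downward; lengths in m; the calibration is good to about 2 mm. A picture is of the moment at which its call begins: read the wrist's pose just before it. There is no depth.
- manip.sign_off(): hands the job in; it is judged then, once.
The state is a dict: "clock": time; "qpos": joint angles; "qd": joint speeds; "effort": joint torques, N m; "position": TCP position; "ee_rot": TCP orientation; "contact_force": force on the tool from outside, world axes, zero at the start; "moment": the same for the moment, N m; "width": finger opening in m; "gripper_force": force on a finger pad.
Only numpy, scipy, OpenCV 4.12 (cv2) and the standard library are available. Lean on these libraries where they do the work, as an engineer would, in place of code of your own. Each camera call takes 0.05 s, during which the arm holds its last target. There are 200 camera calls.

## Working session

There is one attempt and no reset: what is moved stays moved. The work goes in short steps, Python scripts to look and compute and a shell command to move; the robot and the scene stay as the last step left them, time stands still between calls to the robot, and variables do not carry over. Pictures are saved under pics/ and viewed, at most 10 in all, crops included, and the job is handed in when it is done.

```bash
mkdir -p pics
cat > h.py <<'E'
from rig import manip
import numpy as np, cv2
from scipy.spatial.transform import Rotation as R
def snap(n,f,crop=None,k=1):
    s=manip.get_state(); d=manip.get_image(n); im=d["img"][:,:,::-1]
    if n=="wrist":
        T=np.eye(4); q=s["ee_rot"]; T[:3,:3]=R.from_quat([q[1],q[2],q[3],q[0]]).as_matrix(); T[:3,3]=s["position"]
        W=np.linalg.inv(T@d["T_tool_cam"])
    else: W=d["world_to_cam"]
    np.savez("pics/"+f+".npz",K=d["mtx"],W=W,img=im)
    if crop: x0,y0,x1,y1=crop; im=im[y0:y1,x0:x1]
    cv2.imwrite("pics/"+f+".png",cv2.resize(im,None,fx=k,fy=k,interpolation=cv2.INTER_CUBIC))
def ray(f,uv,z):
    D=np.load("pics/"+f+".npz"); C=np.linalg.inv(D["W"]); d=C[:3,:3]@np.linalg.inv(D["K"])@[uv[0],uv[1],1]
    o=C[:3,3]; return o+d*(z-o[2])/d[2]
def proj(f,p):
    D=np.load("pics/"+f+".npz"); c=D["W"]@np.r_[p,1]; u=D["K"]@c[:3]; return u[:2]/u[2]
E
python3 - <<'E'
from h import *
s=manip.get_state(); print(s["position"],s["ee_rot"],s["width"],s["clock"])
snap("scene","a"); snap("wrist","w0")
a=cv2.imread("pics/a.png");b=cv2.imread("pics/w0.png")
print(manip.pinch_z)
E
```

```text
[5.74462943e-01 7.85509798e-05 2.30429379e-01] [-7.45374147e-04  7.07102268e-01  7.07110674e-01 -5.67385036e-04] 0.08537284921346132 0.0
0.0187
```

View pics/a.png

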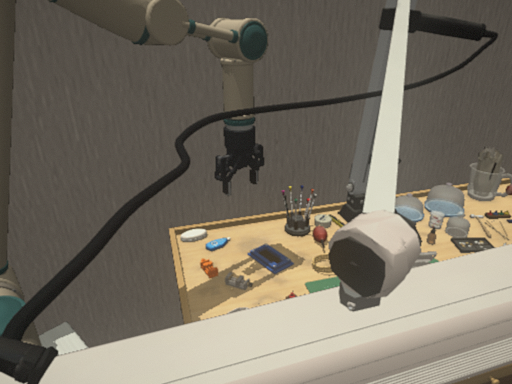

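View pics/w0.png

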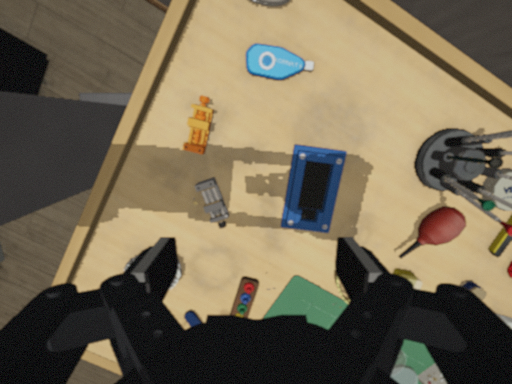

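The wrist view shows the grey vice near (212,203) with its knob at (222,225), the nest at (314,188) with its notch toward the bottom at (310,215), the orange look-alike at (199,125) and the oil cups at (244,300). I'll enlarge it.

Run:
```python
from h import *
im=np.load("pics/w0.npz")["img"][135:245,180:360]
cv2.imwrite("pics/c.png",cv2.resize(im,None,fx=4.4,fy=4.4,interpolation=cv2.INTER_CUBIC))
for uv,z in [((222,225),.013),((206,183),.024),((314,188),.016),((244,300),.024)]: print(ray("w0",uv,z))
```

```text
[ 0.5238246  -0.07843581  0.013     ]
[ 0.50587777 -0.01291044  0.024     ]
[ 0.65416822 -0.02203373  0.016     ]
[ 0.55484781 -0.19806735  0.024     ]
```

View pics/c.png

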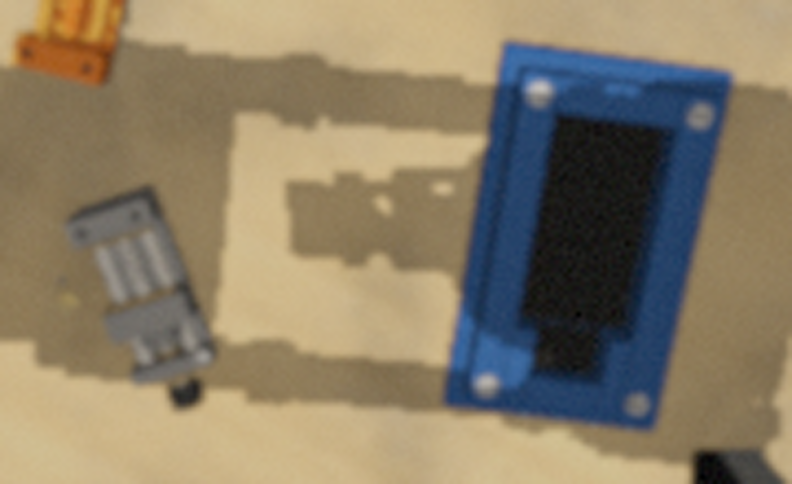

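The crop shows the vice's end jaw at the top left, corners (68,215), (152,190), (160,218), (85,243), and its middle jaw at (105,315) to (185,290). The knob is at (186,390). The nest's screws are at (538,92), (700,116), (637,404) and (486,384). Next I fit the poses.

```bash
cat >> h.py <<'E'
from scipy.optimize import least_squares
def fit(f,P,U,g):
    P=np.array(P)/1e3;U=np.array(U,float)
    def r(v):
        c,s=np.cos(v[2]),np.sin(v[2])
        return np.ravel([proj(f,[v[0]+c*p[0]-s*p[1],v[1]+s*p[0]+c*p[1],p[2]])-u for p,u in zip(P,U)])
    o=least_squares(r,g,loss="soft_l1",x_scale=[.01,.01,.1]);return o.x,r(o.x).reshape(-1,2).round(1).tolist()
E
python3 - <<'E'
from h import *
c=lambda L:[(180+x/4.4-.4,135+y/4.4-.4) for x,y in L]
print(fit("w0",[(-14,36,24),(14,36,24),(14,26,24),(-14,26,24),(-14,4,24),(14,4,24),(-14,-7,24),(0,-32,13)],c([(68,215),(152,190),(160,218),(85,243),(105,315),(185,290),(113,338),(186,390)]),[.51,-.045,.3]))
# nest: screws are symmetric about outer centre; pocket corners on floor
for p in [(538,92),(700,116),(637,404),(486,384)]: print(ray("w0",c([p])[0],.016))
print(fit("w0",[(19,41,6),(19,-29,6),(-12,-45,6),(12,-45,6)],c([(672,128),(632,330),(533,372),(600,382)]),[.65,-.02,-.15]))
E
```

```text
(array([ 0.51446546, -0.04423207,  0.28760061]), [[-0.1, 0.1], [0.3, 0.0], [0.9, 0.6], [-1.5, 0.6], [-0.6, -1.1], [0.4, -0.9], [0.2, 0.9], [-0.2, -0.5]])
[0.63523991 0.02306499 0.016     ]
[0.6853567  0.01566838 0.016     ]
[ 0.67253924 -0.07949638  0.016     ]
[ 0.62257059 -0.07241943  0.016     ]
(array([ 0.65621391, -0.0283138 , -0.11380093]), [[-0.1, 0.1], [-0.1, 1.3], [-0.2, -0.3], [0.6, -0.8]])
```

The fits are consistent: vice at about (0.514, -0.044) with yaw 0.288, nest near (0.656, -0.028) with yaw about -0.14. I'll move above the vice, turn to its yaw and half open.

```bash
python3 -m jog '[{"dx":-0.183,"dy":-0.238,"dz":0.5,"az":-0.183,"grip":0.15},{"dx":-0.183,"dy":-0.238,"dz":0.5,"az":-0.183,"grip":0.15},{"dx":-0.183,"dy":-0.238,"dz":0.5,"az":-0.183,"grip":0.15},{"dx":-0.183,"dy":-0.238,"dz":0.5,"az":-0.183,"grip":0.15},{"dx":-0.183,"dy":-0.238,"dz":0.5,"az":-0.183,"grip":0.15}]'
python3 - <<'E'
from h import *
snap("wrist","w1",None,1.5)
E
```

```text
schema error: expected keys dx, dy, dz, ax, ay, az, grip
```

View pics/w1.png

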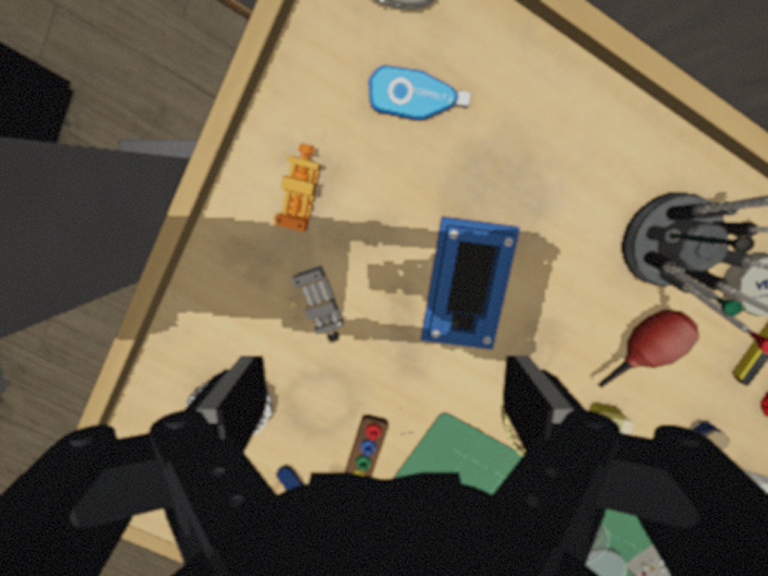

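The picture is the same as before because the call was refused: every row needs all the keys. I'll resend it in full.

```bash
python3 -m jog '[{"dx":-0.183,"dy":-0.238,"dz":0.5,"ax":0,"ay":0,"az":-0.183,"grip":0.15},{"dx":-0.183,"dy":-0.238,"dz":0.5,"ax":0,"ay":0,"az":-0.183,"grip":0.15},{"dx":-0.183,"dy":-0.238,"dz":0.5,"ax":0,"ay":0,"az":-0.183,"grip":0.15},{"dx":-0.183,"dy":-0.238,"dz":0.5,"ax":0,"ay":0,"az":-0.183,"grip":0.15},{"dx":-0.183,"dy":-0.238,"dz":0.5,"ax":0,"ay":0,"az":-0.183,"grip":0.15}]'
python3 - <<'E'
from h import *
snap("wrist","w2",None,1.5)
E
```

```text
clock: 0.57
position: [0.5095, -0.0458, 0.1019]
ee_rot: [-0.005, 0.599, 0.801, -0.003]
contact_force: [-0.6, -0.3, 0.2]
width: 0.0489
gripper_force: 0.0
```

View pics/w2.png

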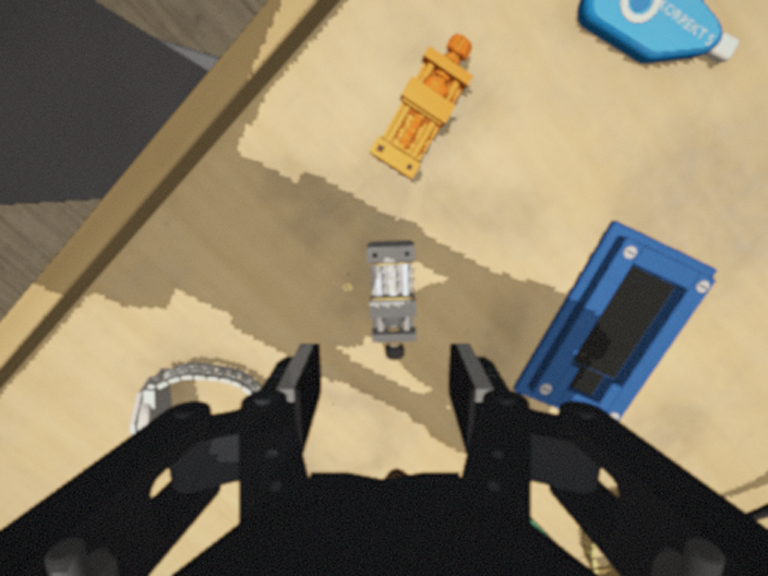

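The vice stands nearly upright in the view: end jaw at (368..413, 243), middle jaw at (371..414, 299), knob at (395,351). The nest's screws are at (630,252), (703,286), (546,389) and (614,415).

Run:
```python
from h import *
c=lambda L:[(x/1.5-.17,y/1.5-.17) for x,y in L]
im=np.load("pics/w2.npz")["img"][150:250,230:300]
cv2.imwrite("pics/c2.png",cv2.resize(im,None,fx=6,fy=6,interpolation=cv2.INTER_CUBIC))
print(fit("w2",[(-14,36,24),(14,36,24),(-14,4,24),(14,4,24),(0,-32,13)],c([(368,243),(413,242),(371,300),(414,298),(395,351)]),[.51,-.045,.3]))
S=[ray("w2",p,.016) for p in c([(630,252),(703,286),(546,389),(614,415)])];print(S,np.mean(S,0))
print([np.arctan2(d[1],d[0]) for d in(S[1]-S[0],S[3]-S[2])],[np.arctan2(-d[0],d[1]) for d in(S[0]-S[2],S[1]-S[3])])
s=manip.get_state();print(s["position"],s["ee_rot"])
```

```text
(array([ 0.51338422, -0.0451287 ,  0.32875506]), [[-1.6, 1.2], [1.8, 0.5], [-1.5, -0.3], [2.0, -0.2], [-0.1, -1.7]])
[array([0.63643411, 0.02236163, 0.016     ]), array([0.6864884 , 0.01594851, 0.016     ]), array([ 0.62392068, -0.07346507,  0.016     ]), array([ 0.67333677, -0.07833141,  0.016     ])] [ 0.65504499 -0.02837159  0.016     ]
[np.float64(-0.127429096599769), np.float64(-0.09816024706596939)] [np.float64(-0.12984914189339258), np.float64(-0.13860124066799917)]
[ 0.51319896 -0.04572503  0.10453159] [-0.00245724  0.59919684  0.80059734 -0.00100318]
```

View pics/c2.png

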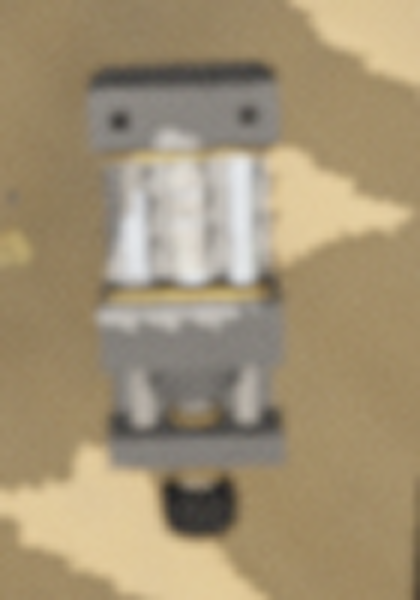

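The crop shows the end jaw top with corners (90,88), (278,83), (280,146), (92,150). The middle jaw runs from (95,306) and (283,300) to (105,366) and (284,361), and the knob is at (200,505).

Run:
```python
from h import *
c=lambda L:[(230+x/6-.42,150+y/6-.42) for x,y in L]
print(fit("w2",[(-14,36,24),(14,36,24),(14,26,24),(-14,26,24),(-14,4,24),(14,4,24),(-14,-7,24),(14,-7,24),(0,-32,13)],c([(90,88),(278,83),(280,146),(92,150),(95,300),(283,294),(103,366),(284,361),(200,505)]),[.51,-.045,.3]))
s=manip.get_state();q=s["ee_rot"];M=R.from_quat([q[1],q[2],q[3],q[0]]).as_matrix();print(M.round(4), s["position"],np.arctan2(M[1,1],M[0,1]))
```

```text
(array([ 0.51317248, -0.0455646 ,  0.32379943]), [[-1.2, -0.9], [0.9, -1.3], [0.8, -0.0], [-0.9, 0.5], [-0.1, 0.3], [0.7, 0.2], [-0.8, 1.2], [0.8, 1.0], [-0.4, -1.3]])
[[-0.2819  0.9594 -0.0051]
 [ 0.9594  0.2819  0.0013]
 [ 0.0027 -0.0046 -1.    ]] [ 0.51319896 -0.04572503  0.10453159] 0.28580219649762234
```

```bash
python3 -m jog '[{"dx":-0.005,"dy":0.002,"dz":0.16,"ax":0,"ay":0,"az":-0.014,"grip":0.15},{"dx":-0.005,"dy":0.002,"dz":0.28,"ax":0,"ay":0,"az":-0.014,"grip":0.15},{"dx":-0.005,"dy":0.002,"dz":0.372,"ax":0,"ay":0,"az":-0.014,"grip":0.15},{"dx":-0.005,"dy":0.002,"dz":0.372,"ax":0,"ay":0,"az":-0.014,"grip":0.15},{"dx":-0.005,"dy":0.002,"dz":0.372,"ax":0,"ay":0,"az":-0.014,"grip":0.15}]'
python3 - <<'E'
from h import *
snap("wrist","w3",(120,150,392,384),2.6)
E
```

```text
clock: 1.03
position: [0.5181, -0.0466, 0.014]
ee_rot: [0.001, 0.59, 0.808, 0.0]
contact_force: [0.2, -0.3, 0.3]
width: 0.0492
gripper_force: 0.0
```

View pics/w3.png

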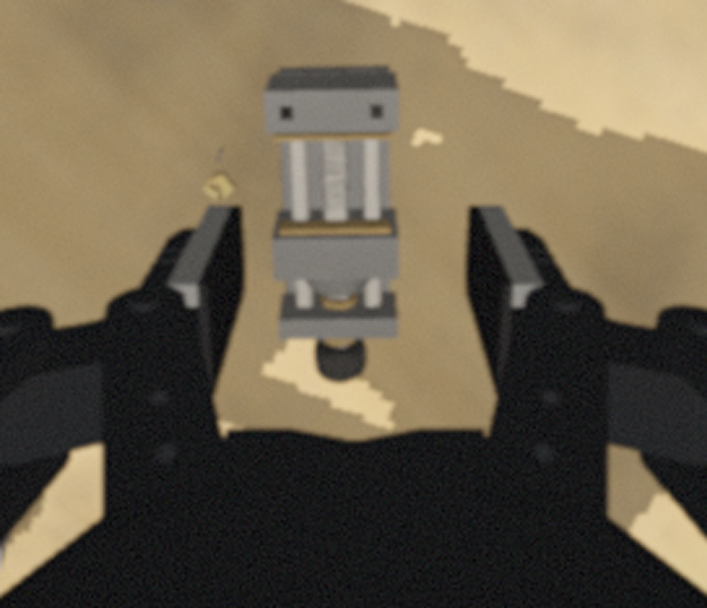

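The fingers (inner edges at columns 240 and 468) straddle the middle jaw (275..397, rows 215..280), and the hand is about 4 mm too far to the right. I'll read the settled state.

Run:
```python
from h import *
s=manip.get_state();print(s["position"],s["ee_rot"],s["qd"])
c=lambda L:[(120+x/2.6-.3,150+y/2.6-.3) for x,y in L]
print(fit("w3",[(-14,36,24),(14,36,24),(-14,26,24),(14,26,24),(-14,-7,24),(14,-7,24),(0,-32,13)],c([(265,90),(397,88),(268,134),(397,132),(276,279),(397,278),(340,360)]),[.51,-.045,.3]))
```

```text
[ 0.51893542 -0.04690908  0.01497149] [0.00171583 0.58956074 0.80772179 0.00083995] [-2.29301774e-03 -2.23625260e-02 -8.88297774e-03 -7.87133615e-05
 -4.85040409e-03 -4.25064429e-04]
(array([ 0.51317788, -0.04595807,  0.32553308]), [[-1.6, -0.9], [1.8, -1.0], [-1.8, 0.7], [1.8, 0.6], [-1.8, 1.2], [1.7, 0.8], [-0.0, -3.3]])
```

```bash
python3 -m jog '[{"dx":0.004,"dy":-0.02,"dz":0.012,"ax":0,"ay":0,"az":0,"grip":0.15},{"dx":0.004,"dy":-0.02,"dz":0.012,"ax":0,"ay":0,"az":0,"grip":0.15},{"dx":0.004,"dy":-0.02,"dz":0.012,"ax":0,"ay":0,"az":0,"grip":0.15}]' 40; python3 -m jog '[{"dx":0,"dy":0,"dz":0,"ax":0,"ay":0,"az":0,"grip":0.15},{"dx":0,"dy":0,"dz":0,"ax":0,"ay":0,"az":0,"grip":0.15},{"dx":0,"dy":0,"dz":0,"ax":0,"ay":0,"az":0,"grip":0.15}]'
```

```text
clock: 1.33
position: [0.5119, -0.0475, 0.0116]
ee_rot: [0.001, 0.59, 0.808, 0.0]
contact_force: [-0.0, 0.5, -0.7]
width: 0.0492
gripper_force: 0.0
clock: 1.58
position: [0.5116, -0.0475, 0.0107]
ee_rot: [0.0, 0.59, 0.808, 0.0]
contact_force: [0.5, 0.7, 0.4]
width: 0.049
gripper_force: 0.0
```

```bash
python3 -m jog '[{"dx":0,"dy":0.006,"dz":-0.003,"ax":0,"ay":0,"az":0,"grip":-0.2},{"dx":0,"dy":0.006,"dz":-0.003,"ax":0,"ay":0,"az":0,"grip":-0.6},{"dx":0,"dy":0.006,"dz":-0.003,"ax":0,"ay":0,"az":0,"grip":-0.6},{"dx":0,"dy":0.006,"dz":-0.003,"ax":0,"ay":0,"az":0,"grip":-0.6},{"dx":0,"dy":0.006,"dz":-0.003,"ax":0,"ay":0,"az":0,"grip":-0.6}]' 40
python3 -m jog '[{"dx":0,"dy":0,"dz":0,"ax":0,"ay":0,"az":0,"grip":-0.6},{"dx":0,"dy":0,"dz":0,"ax":0,"ay":0,"az":0,"grip":-0.6}]' 40
```

```text
clock: 2.0
position: [0.5133, -0.047, 0.0115]
ee_rot: [0.001, 0.59, 0.808, 0.0]
contact_force: [0.3, 0.0, 4.9]
width: 0.0265
gripper_force: 39.5
clock: 2.17
position: [0.5133, -0.047, 0.0115]
ee_rot: [0.001, 0.59, 0.808, 0.0]
contact_force: [0.6, 1.0, 4.8]
width: 0.0265
gripper_force: 39.5
```

```bash
python3 -m jog '[{"dx":0,"dy":0,"dz":-0.04,"ax":0,"ay":0,"az":0,"grip":-0.6},{"dx":0,"dy":0,"dz":-0.12,"ax":0,"ay":0,"az":0,"grip":-0.6},{"dx":0,"dy":0,"dz":-0.2,"ax":0,"ay":0,"az":0,"grip":-0.6},{"dx":0,"dy":0,"dz":-0.28,"ax":0,"ay":0,"az":0,"grip":-0.6},{"dx":0,"dy":0,"dz":-0.28,"ax":0,"ay":0,"az":0,"grip":-0.6}]' 60
python3 -m jog '[{"dx":0,"dy":0,"dz":0,"ax":0,"ay":0,"az":0,"grip":-0.6},{"dx":0,"dy":0,"dz":0,"ax":0,"ay":0,"az":0,"grip":-0.6}]'
python3 - <<'E'
from h import *
snap("wrist","w4",None,1.5)
E
```

```text
clock: 2.58
position: [0.515, -0.0474, 0.0845]
ee_rot: [0.003, 0.59, 0.808, 0.001]
contact_force: [0.6, 0.1, -0.6]
width: 0.0259
gripper_force: 59.2
clock: 2.75
position: [0.5118, -0.0467, 0.0804]
ee_rot: [-0.001, 0.59, 0.808, -0.0]
contact_force: [0.2, -0.3, -2.3]
width: 0.0261
gripper_force: 59.2
```

View pics/w4.png

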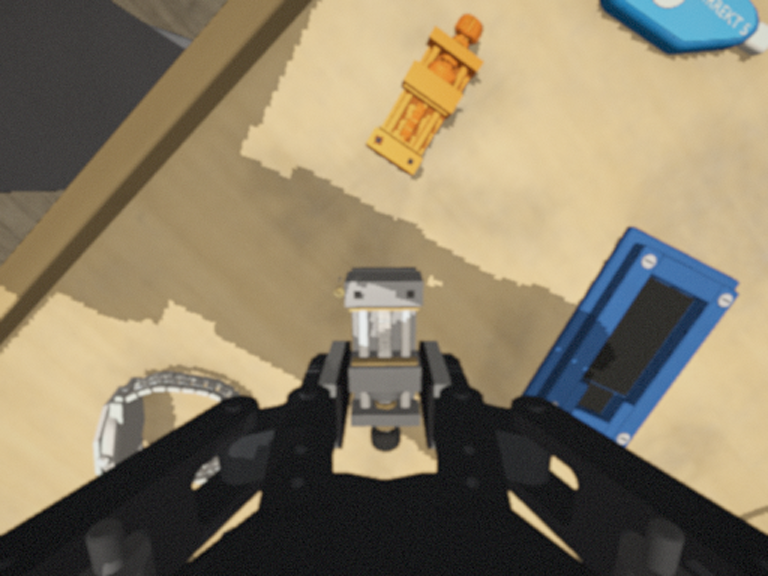

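The vice is held straight between the pads: end jaw at (346..423, 282), middle jaw (350..421, rows 362..396), knob (385,437). The nest is at the right. I'll fit the pocket from its black floor in three images, and the vice's pose in the hand.

```bash
cat > n.py <<'E'
from h import *
from scipy.optimize import minimize
pk=np.array([(-19,-29),(-19,41),(19,41),(19,-29),(12,-29),(12,-45),(-12,-45),(-12,-29)])/1e3
ou=np.array([(-37,-60),(-37,60),(37,60),(37,-60)])/1e3
def poly(f,P,v,z):
    c,s=np.cos(v[2]),np.sin(v[2]); m=np.zeros((384,512),np.uint8)
    q=np.array([proj(f,[v[0]+c*x-s*y,v[1]+s*x+c*y,z]) for x,y in P])
    cv2.fillPoly(m,[np.round(q*16).astype(np.int32)],255,lineType=cv2.LINE_AA,shift=4); return m/255.
v0=[.655,-.027,-.13]
def obs(f):
    im=cv2.GaussianBlur(np.load("pics/"+f+".npz")["img"],(3,3),0).astype(float); roi=poly(f,ou*.95,v0,.016)
    b=im[:,:,0]; return np.clip((75-b)/30+.5,0,1)*roi, roi, b
fs=["w0","w2","w4"]; O={f:obs(f)[0] for f in fs}
for f in fs:
    _,r,b=obs(f); print(f,np.percentile(b[r>.9],[5,20,30,40,50,70,90]))
def mod(f,v): return poly(f,pk,v,.006)*poly(f,pk,v,.016)
def cost(u,F):
    v=[v0[0]+u[0]/1e3,v0[1]+u[1]/1e3,v0[2]+u[2]/100]; return sum(np.abs(mod(f,v)-O[f]).sum()/mod(f,v).sum() for f in F)
for F in [["w0"],["w2"],["w4"],fs]:
    o=minimize(cost,[0,0,0],args=(F,),method="Nelder-Mead",options=dict(initial_simplex=[[3,3,0],[-3,3,3],[0,-4,-4],[1,0,2]])); u=o.x
    print(F,(v0[0]+u[0]/1e3,v0[1]+u[1]/1e3,v0[2]+u[2]/100),o.fun)
E
python3 n.py
python3 - <<'E'
from h import *
c=lambda L:[np.array((x/1.5-.17,y/1.5-.17)) for x,y in L]
P=np.array([(-14,36,24),(14,36,24),(-14,26,24),(14,26,24),(-14,4,24),(14,4,24),(-14,-7,24),(14,-7,24),(0,-32,13)])/1e3
U=c([(346,283),(423,280),(346,306),(423,305),(350,363),(421,361),(350,396),(421,395),(385,437)])
def r(v): return np.ravel([proj("w4",R.from_euler("ZX",[v[2],v[3]]).apply(p)+[v[0],v[1],.069]) for p in P])-np.ravel(U)
o=least_squares(r,[.512,-.046,.3,0],loss="soft_l1",x_scale=[.01,.01,.1,.1]);print(o.x,r(o.x).reshape(-1,2).round(1).tolist())
s=manip.get_state();q=s["ee_rot"];M=R.from_quat([q[1],q[2],q[3],q[0]]).as_matrix();print(s["position"],M.round(4).tolist(),np.arctan2(M[1,1],M[0,1]))
E
```

```text
w0 [ 21.   23.   41.   84.   93.  102.  118.3]
w2 [ 30.  42.  63.  80. 112. 157. 169.]
w4 [ 36.  43.  64.  81. 115. 162. 172.]
['w0'] (np.float64(0.6553549919350434), np.float64(-0.028050521004985774), np.float64(-0.1290308453071488)) 0.05550328357375948
['w2'] (np.float64(0.6552863508925149), np.float64(-0.02774294901540447), np.float64(-0.14202682647575687)) 0.3074007389552078
['w4'] (np.float64(0.6553192085614855), np.float64(-0.02803755846115556), np.float64(-0.141709657733284)) 0.3556751558278121
['w0', 'w2', 'w4'] (np.float64(0.6551597095123767), np.float64(-0.02814092485062706), np.float64(-0.13525417354069766)) 0.7302117845990386
[ 0.51177368 -0.0472917   0.31464126 -0.06165332] [[-1.6, -2.9], [1.3, -1.2], [-1.1, 0.5], [1.0, 0.9], [-2.6, 1.9], [1.8, 3.0], [-2.1, -1.3], [1.5, -0.9], [0.2, 0.7]]
[ 0.51149639 -0.0466529   0.07993621] [[-0.3045, 0.9525, -0.0026], [0.9525, 0.3045, 0.0006], [0.0014, -0.0023, -1.0]] 0.30946345286405974
```

The nest fits agree to within 0.5 mm: (0.6553, -0.0280), yaw -0.135. The vice is centred in the hand. Next I move above the nest.

```bash
python3 -m jog '[{"dx":-0.02,"dy":0.1,"dz":0,"ax":0,"ay":0,"az":0.05,"grip":-0.6},{"dx":-0.05,"dy":0.25,"dz":0,"ax":0,"ay":0,"az":0.12,"grip":-0.6},{"dx":-0.08,"dy":0.4,"dz":0,"ax":0,"ay":0,"az":0.19,"grip":-0.6},{"dx":-0.1,"dy":0.52,"dz":0,"ax":0,"ay":0,"az":0.25,"grip":-0.6},{"dx":-0.106,"dy":0.57,"dz":0,"ax":0,"ay":0,"az":0.285,"grip":-0.6}]'
python3 -m jog '[{"dx":0,"dy":0,"dz":0,"ax":0,"ay":0,"az":0,"grip":-0.6},{"dx":0,"dy":0,"dz":0,"ax":0,"ay":0,"az":0,"grip":-0.6},{"dx":0,"dy":0,"dz":0,"ax":0,"ay":0,"az":0,"grip":-0.6},{"dx":0,"dy":0,"dz":0,"ax":0,"ay":0,"az":0,"grip":-0.6},{"dx":0,"dy":0,"dz":0,"ax":0,"ay":0,"az":0,"grip":-0.6}]'
cat > e.py <<'E'
from h import *
s=manip.get_state();q=s["ee_rot"];M=R.from_quat([q[1],q[2],q[3],q[0]]).as_matrix()
d=M.T@(np.r_[.6552,-.0285,0]-s["position"]);print(s["position"],"dx,dy",d[:2]/.25,"az",(np.arctan2(M[1,1],M[0,1])+.138)/1.5708,"tilt",M[:2,2], s["contact_force"],s["width"])
E
python3 e.py
```

```text
clock: 3.22
position: [0.6606, -0.0284, 0.0792]
ee_rot: [0.001, 0.755, 0.655, 0.001]
contact_force: [0.2, -0.5, -0.6]
width: 0.0261
gripper_force: 59.3
clock: 3.63
position: [0.6551, -0.0289, 0.0809]
ee_rot: [-0.0, 0.754, 0.657, -0.0]
contact_force: [0.5, -0.3, -0.3]
width: 0.0264
gripper_force: 59.3
[ 0.65514885 -0.02887714  0.08093702] dx,dy [0.00154093 0.00041949] az -9.059769250084589e-05 tilt [-0.00130688  0.00012376] [ 0.49481035 -0.3002324  -0.30173007] 0.026350599708488846
```

```bash
python3 -m jog '[{"dx":0.001,"dy":0,"dz":0.08,"ax":0,"ay":0,"az":0,"grip":-0.6},{"dx":0.001,"dy":0,"dz":0.14,"ax":0,"ay":0,"az":0,"grip":-0.6},{"dx":0.001,"dy":0,"dz":0.188,"ax":0,"ay":0,"az":0,"grip":-0.6},{"dx":0.001,"dy":0,"dz":0.188,"ax":0,"ay":0,"az":0,"grip":-0.6},{"dx":0.001,"dy":0,"dz":0.188,"ax":0,"ay":0,"az":0,"grip":-0.6}]'
python3 -m jog '[{"dx":0,"dy":0,"dz":0,"ax":0,"ay":0,"az":0,"grip":-0.6},{"dx":0,"dy":0,"dz":0,"ax":0,"ay":0,"az":0,"grip":-0.6},{"dx":0,"dy":0,"dz":0,"ax":0,"ay":0,"az":0,"grip":-0.6}]'
python3 e.py
python3 - <<'E'
from h import *
snap("wrist","w5",(150,130,362,320),3.1)
a=cv2.imread("pics/w5.png")
snap("side","s5");u=proj("s5",[.655,-.028,.02]);x,y=int(u[0]),int(u[1]);print(u)
b=np.load("pics/s5.npz")["img"];b=b[max(y-40,0):y+40,max(x-50,0):x+50];b=cv2.resize(b,(657,525),interpolation=cv2.INTER_CUBIC)
h=300;A=cv2.resize(a,(0,0),fx=400/a.shape[1],fy=400/a.shape[1]);B=cv2.resize(b,(400,320))
H=max(A.shape[0],320);o=np.zeros((H,800,3),np.uint8);o[:A.shape[0],:400]=A;o[:320,400:]=B;cv2.imwrite("pics/m5.png",o)
E
```

```text
clock: 4.05
position: [0.6558, -0.0286, 0.0336]
ee_rot: [-0.001, 0.754, 0.657, -0.001]
contact_force: [-0.0, 0.3, -0.7]
width: 0.0261
gripper_force: 59.3
clock: 4.3
position: [0.6573, -0.0286, 0.0352]
ee_rot: [0.001, 0.754, 0.657, 0.001]
contact_force: [0.4, 1.7, -1.0]
width: 0.0257
gripper_force: 59.3
[ 0.65732413 -0.02864333  0.03518372] dx,dy [-0.00060259 -0.00879422] az -0.00013522297543044643 tilt [ 0.00210936 -0.00029453] [ 0.44007939  1.68442984 -1.00747326] 0.025713681325551376
[295.6496919  239.81010863]
```

View pics/m5.png

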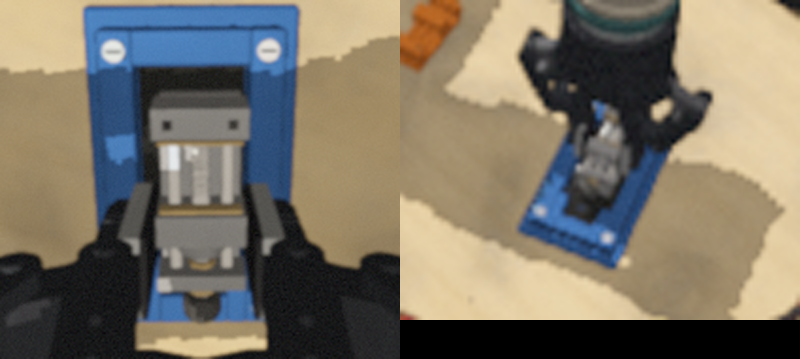

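Left half (wrist view): the vice (150..248) stands square over the pocket (137..245), about 2 mm to the right, which matches the state. Right half (side view): the knob points to the notch. I'll lower slowly.

```bash
python3 -m jog '[{"dx":0,"dy":-0.003,"dz":0.015,"ax":0,"ay":0,"az":0,"grip":-0.6},{"dx":0,"dy":-0.003,"dz":0.025,"ax":0,"ay":0,"az":0,"grip":-0.6},{"dx":0,"dy":-0.003,"dz":0.035,"ax":0,"ay":0,"az":0,"grip":-0.6},{"dx":0,"dy":-0.003,"dz":0.045,"ax":0,"ay":0,"az":0,"grip":-0.6},{"dx":0,"dy":-0.003,"dz":0.05,"ax":0,"ay":0,"az":0,"grip":-0.6}]'
python3 -m jog '[{"dx":0,"dy":0,"dz":0,"ax":0,"ay":0,"az":0,"grip":-0.6},{"dx":0,"dy":0,"dz":0,"ax":0,"ay":0,"az":0,"grip":-0.6},{"dx":0,"dy":0,"dz":0,"ax":0,"ay":0,"az":0,"grip":-0.6},{"dx":0,"dy":0,"dz":0,"ax":0,"ay":0,"az":0,"grip":-0.6}]'
python3 e.py
```

```text
clock: 4.82
position: [0.6555, -0.0284, 0.0209]
ee_rot: [-0.0, 0.754, 0.657, -0.0]
contact_force: [0.2, 0.8, -1.5]
width: 0.0261
gripper_force: 59.3
clock: 5.15
position: [0.656, -0.0285, 0.0217]
ee_rot: [0.0, 0.754, 0.657, 0.0]
contact_force: [0.1, 0.0, -0.8]
width: 0.0256
gripper_force: 59.3
[ 0.65600813 -0.0284522   0.02174777] dx,dy [-0.00063411 -0.00321628] az -0.0001434003692603772 tilt [ 4.65132304e-04 -7.26036657e-05] [ 0.10634278  0.00652764 -0.7721992 ] 0.025629232549227998
```

```bash
python3 -m jog '[{"dx":0,"dy":-0.002,"dz":0.004,"ax":0,"ay":0,"az":0,"grip":-0.6},{"dx":0,"dy":-0.002,"dz":0.008,"ax":0,"ay":0,"az":0,"grip":-0.6},{"dx":0,"dy":-0.002,"dz":0.01,"ax":0,"ay":0,"az":0,"grip":-0.6},{"dx":0,"dy":-0.002,"dz":0.01,"ax":0,"ay":0,"az":0,"grip":-0.6}]'
python3 -m jog '[{"dx":0,"dy":0,"dz":0.003,"ax":0,"ay":0,"az":0,"grip":-0.6},{"dx":0,"dy":0,"dz":0.006,"ax":0,"ay":0,"az":0,"grip":-0.6},{"dx":0,"dy":0,"dz":0.006,"ax":0,"ay":0,"az":0,"grip":-0.6},{"dx":0,"dy":0,"dz":0.006,"ax":0,"ay":0,"az":0,"grip":-0.6}]'; python3 e.py
```

```text
clock: 5.48
position: [0.6552, -0.0283, 0.0189]
ee_rot: [-0.0, 0.754, 0.657, -0.0]
contact_force: [-0.8, -0.5, -1.0]
width: 0.026
gripper_force: 59.3
clock: 5.82
position: [0.6554, -0.0284, 0.0177]
ee_rot: [0.0, 0.754, 0.657, 0.0]
contact_force: [-0.3, 0.1, -1.0]
width: 0.0256
gripper_force: 59.4
[ 0.65542762 -0.02836879  0.01770254] dx,dy [-0.00064433 -0.00085122] az -0.00015241896589510124 tilt [ 3.02310856e-04 -5.59701517e-05] [-0.30192152  0.1482412  -0.97126318] 0.02563487259255871
```

```bash
python3 -m jog '[{"dx":0,"dy":0,"dz":0.002,"ax":0,"ay":0,"az":0,"grip":-0.6},{"dx":0,"dy":0,"dz":0.004,"ax":0,"ay":0,"az":0,"grip":-0.6},{"dx":0,"dy":0,"dz":0.004,"ax":0,"ay":0,"az":0,"grip":-0.6},{"dx":0,"dy":0,"dz":0.004,"ax":0,"ay":0,"az":0,"grip":-0.6}]'; python3 e.py
```

```text
clock: 6.15
position: [0.6554, -0.0284, 0.0177]
ee_rot: [0.0, 0.754, 0.657, 0.0]
contact_force: [-1.8, 0.6, 5.6]
width: 0.026
gripper_force: 60.0
[ 0.65543192 -0.02838214  0.01765044] dx,dy [-0.00059013 -0.00090058] az -0.00013595218821899562 tilt [ 0.00064618 -0.00015617] [-1.83874436  0.63814624  5.55644996] 0.02597063251004844
```

Contact came at the expected height (TCP 17.7 mm). I'll ease the grip and open a little.

```bash
python3 -m jog '[{"dx":0,"dy":0,"dz":0,"ax":0,"ay":0,"az":0,"grip":-0.6},{"dx":0,"dy":0,"dz":0,"ax":0,"ay":0,"az":0,"grip":-0.4},{"dx":0,"dy":0,"dz":-0.004,"ax":0,"ay":0,"az":0,"grip":-0.3},{"dx":0,"dy":0,"dz":-0.004,"ax":0,"ay":0,"az":0,"grip":-0.15},{"dx":0,"dy":0,"dz":-0.004,"ax":0,"ay":0,"az":0,"grip":-0.1}]' 20
python3 -m jog '[{"dx":0,"dy":0,"dz":0,"ax":0,"ay":0,"az":0,"grip":0},{"dx":0,"dy":0,"dz":0,"ax":0,"ay":0,"az":0,"grip":0},{"dx":0,"dy":0,"dz":-0.03,"ax":0,"ay":0,"az":0,"grip":0},{"dx":0,"dy":0,"dz":-0.08,"ax":0,"ay":0,"az":0,"grip":0},{"dx":0,"dy":0,"dz":-0.16,"ax":0,"ay":0,"az":0,"grip":0}]'
python3 -m jog '[{"dx":0,"dy":0,"dz":-0.15,"ax":0,"ay":0,"az":0,"grip":0},{"dx":0,"dy":0,"dz":-0.3,"ax":0,"ay":0,"az":0,"grip":0},{"dx":0,"dy":0,"dz":-0.3,"ax":0,"ay":0,"az":0,"grip":0},{"dx":0,"dy":0,"dz":-0.3,"ax":0,"ay":0,"az":0,"grip":0},{"dx":0,"dy":0,"dz":-0.3,"ax":0,"ay":0,"az":0,"grip":0}]'
python3 - <<'E'
from h import *
snap("wrist","w6");a=np.load("pics/w6.npz")["img"];u=proj("w6",[.655,-.028,.015]);x,y=u.astype(int);print(u)
A=cv2.resize(a[max(y-75,0):y+75,max(x-50,0):x+50],(400,600),interpolation=cv2.INTER_CUBIC);print(max(y-75,0),max(x-50,0))
snap("side","s6");u=proj("s6",[.655,-.028,.02]);x,y=u.astype(int);b=np.load("pics/s6.npz")["img"][y-45:y+45,x-30:x+30]
B=cv2.resize(b,(400,600),interpolation=cv2.INTER_CUBIC);cv2.imwrite("pics/m6.png",np.hstack([A,B]))
E
```

```text
clock: 6.57
position: [0.6555, -0.0284, 0.0176]
ee_rot: [0.0, 0.754, 0.657, 0.0]
contact_force: [-1.7, 0.1, 0.2]
width: 0.0382
gripper_force: 0.0
clock: 6.98
position: [0.6539, -0.0282, 0.0564]
ee_rot: [-0.002, 0.754, 0.657, -0.001]
contact_force: [0.7, 0.3, 0.9]
width: 0.0424
gripper_force: 0.0
clock: 7.4
position: [0.6549, -0.0283, 0.1328]
ee_rot: [-0.0, 0.754, 0.657, 0.0]
contact_force: [-0.9, -0.8, -0.3]
width: 0.0427
gripper_force: 0.0
[256.74867415 190.15413101]
115 206
```

View pics/m6.png

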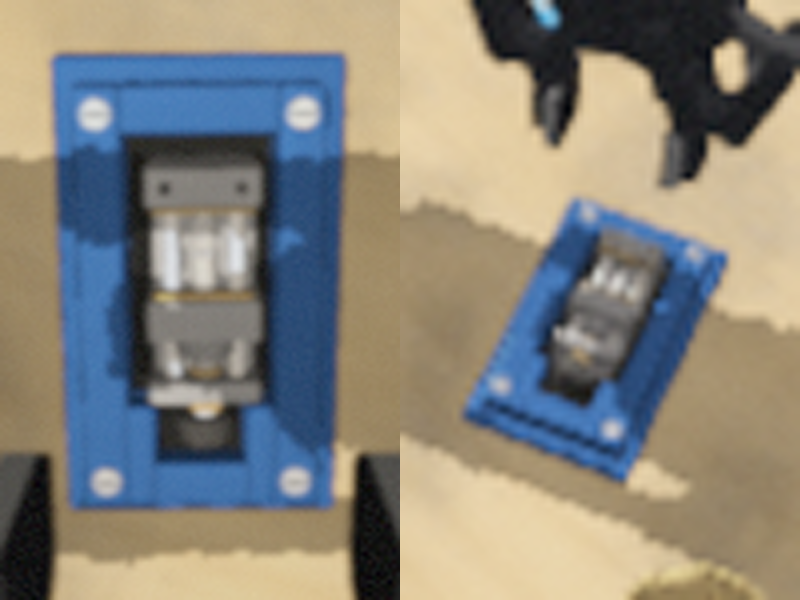

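The vice sits square in the pocket (143..263 inside 125..275) with its knob in the notch at (205,430), and the hand is clear. I'll hand the job in.

```bash
python3 -m jog '[{"dx":0,"dy":0,"dz":0,"ax":0,"ay":0,"az":0,"grip":0},{"dx":0,"dy":0,"dz":0,"ax":0,"ay":0,"az":0,"grip":0},{"dx":0,"dy":0,"dz":0,"ax":0,"ay":0,"az":0,"grip":0}]'; python3 -c "
from rig import manip
print(manip.sign_off())"
```

```text
clock: 7.75
position: [0.6549, -0.0283, 0.1315]
ee_rot: [-0.001, 0.754, 0.657, -0.001]
contact_force: [0.2, 0.4, -0.2]
width: 0.0429
gripper_force: 0.0
the job is handed in; nothing more can be done
None
```

The vice was lowered into the nest pocket and released; the last picture shows it square with its knob in the notch, though I judged flatness only by eye. I never moved the hand to the oil cup stand or the cable, and handed the job in at about 8 s; no verdict came back.

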